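# Test-fire the snap trap on the garage shelf

### The job

Test-fire the snap trap before it is set out: draw its sprung arm back by the grip bar until the sear inside catches, then let go so that the arm stays cocked by itself. Then, keeping out of the arm's way, press the trigger pad so that the arm snaps home, and move clear. Hook the bar rather than squeezing it, do not force the arm against its stop or lean on the trigger, and leave the other things on the shelf alone.

Things in the scene. Friction and masses are not known exactly. Their poses are not given: they have to be found in the camera images.
- trap: Snap trap, grey plastic base 230 x 92 x 12 mm screwed to the shelf, from x -130 to +100 mm of its origin, which lies on the shelf under the arm's hinge. Own +x points to the end where the arm rests when home, -x to the trigger end, z up. Loading any part of the trap with over 18 N, pushing or squeezing, bends it. Rests under the wires: x 43-61, y +-31 to 41, 70 mm high; jaw between them 33 mm high.
- housing (a point): Centre of the top of the trap's grey middle housing, 56 mm above the shelf: x -36 to +22 mm, y +-20 mm of the trap. It hides the sear and the middle of the hinge axis (along the trap's y, 45 mm above its origin, end posts at y +-42 mm, 56 mm high). Shut fingers with tips 64 mm above the shelf pass over it.
- bar: Grip bar of the sprung arm: a freely turning aluminium roller 12 mm thick, 62 mm long along the trap's y, between two steel wires (y +-36 mm), 75 mm from the hinge axis. Origin at its middle; at home x +62, z 87 mm of the trap. Hook it with shut fingers from above, between the wires, on its +x side, and draw level towards the trap's -x; rising to at most 120 mm, it rolls along the fingers.
- bail (a joint): Angle of the sprung arm, rad: 0 home, growing as it is drawn back. Bar in the trap's frame: x = 75 mm cos(0.6+angle), z = 45 mm + 75 mm sin(0.6+angle). Level pull on the bar 5 to 8 N, a little more at the sear. It catches somewhere between 0.8 and 1.65 rad, a hidden setting, different every time. Let go earlier, it springs home; once caught it settles back up to 0.1 rad and stays.
- stop (a point): The hidden stop: a rubber buffer inside the housing (this point is 20 mm under the housing's top). It meets the arm 0.06 rad, 4.5 mm at the bar, past the catch, wherever that is. There the pull climbs steeply, about 4 to 6 N per mm at the bar: a level pull of 11 to 14 N means the arm has caught and is on the stop.
- trigger: Trigger pad: grey plastic plate 36 x 36 x 6 mm, beyond the arm's reach. Origin at the centre of its top face: x -105, y 0, z 36 mm of the trap. Slides straight down up to 14 mm against 2.5 to 6 N plus about 2 N of friction under load, and returns by itself; a cocked arm is released 3 to 8 mm down. It dips by itself while the arm is drawn past the sear and rises as that catches.
- charger: Blue plastic charger, 95 x 60 x 40 mm, origin under its centre. Bystander; leave it where it is.
- headlamp: Aluminium headlamp housing, round, 112 mm across and 75 mm high, origin under its centre. Bystander; leave it where it is.
- ratchet: Chrome ratchet lying along its x, 190 mm long, 28 mm high at the head, origin under its middle. Bystander; leave it where it is.
- canister: Green screw-top plastic canister, 84 mm across and 115 mm high, origin under its centre. Bystander; leave it where it is.
- socket: Steel socket standing on end, 28 mm across and 32 mm high, origin under its centre. Bystander; leave it where it is.
- tin: Aluminium tin, 68 mm across and 70 mm high, origin under its centre. Bystander; leave it where it is.
- driver: Screwdriver lying along its x. Bystander; leave it where it is.
Not all that is in view belongs to the job. Leave any orange or red look-alike of the trap alone.

How it is judged:
By the outcome, as a careful person would: the job done as asked, in the order asked, and still so for the second after the job is handed in, with the robot touching nothing.
It also fails if it takes over 51 s, if anything falls off the work surface, if the arm or the gripper's body presses on something with over 40 N, if the wrist force passes 120 N, or if a joint passes its speed limit or range.

### The arm

A 6-joint arm with a two-finger parallel gripper is mounted at the origin on the work surface. World frame = base frame: x ahead of the robot, y to its left, z up, the work surface at z = 0. Lengths are in m, angles in rad, forces in N, time in s.
With the tool pointing down it reaches from about 0.35 to 0.875 m from the base axis. Payload 4.2 kg.
Tool frame: the origin (TCP) lies on the centre line of the jaws, within the pads' length; the fingertips stand 14 mm ahead of it and the grasp point (between the pads) lies 5 mm behind it (tip_reach is the distance from the TCP to the fingertips, in m); z points along the fingers, y is the line along which they close (so a half turn about z gives the same grasp; the last joint's range is limited). The gripper opens to 87 mm and grips with 3 to 60 N. Pads are 19 mm wide; open, the fingers measure 117 mm over their backs; the gripper's body (75 mm by 190 mm) begins 51 mm behind the grasp point.
Start: joints at [0.259, 0.385, 0.008, 0, -1.194, -0.259], TCP at [0.625, 0, 0.2] pointing down, gripper open.
Joint ranges: [-3.14, 3.14], [-1.21, 2.06], [-1.07, 1.41], [-3.16, 2.05], [-2.99, -0.16], [-3.1, 3.1]. Speed limits (rad/s): [2.79, 2.79, 3.14, 3.14, 3.14, 3.14].

### API

Orientations are given as a 3x3 rotation matrix whose columns are the frame's x, y, z axes.
In Python, from workcell import * gives the robot as it stands. The module is installed in compiled form; this text tells all that it offers.
- The arm moves only by the tool send_rows, never from a script. Its argument "increments" is a list of rows, each a list of 3 entries, a list of its own where there are three numbers: the shift along the tool's x, y, z scaled (see below), then the turn, a rotation vector about the tool's x, y, z scaled (see below), then the opening in per cent of the stroke, from 0 (shut) to 100 (fully open). A call has 1 to 10 rows; each row is the pose to reach, as a shift and turn from the pose commanded when the call began, along the tool's axes at that moment, turning the shorter way round; what a row does not reach only later rows make up. The controller multiplies each number of a shift by 0.25 m and each number of a turn by 360 degrees. A row lasts 1/10 s, in which the tool goes at most 50 mm and 8.59 degrees, less where a joint would pass 70% of its speed; a pose out of reach is approached as far as the arm can. A call with a number of a shift or a turn outside -1 to 1 is refused whole. A call with a gripper value outside its range is refused whole. The fingers move at their own pace and stop on an object; "squeeze" is the grip in N (left out, the last holds). Time passes only in rows, so rows that repeat a pose let the fingers close. It gives the time, the measured TCP pose, the force, the opening and the grip force at its end, in the units of the state.
- state(): the state, without advancing time (a new reading comes with each control period).
- snapshot(name): name is "scene" or "side" or "wrist"; returns (picture, depth): 480x640x3 uint8, red, green, blue; 480x640 float32, m along the optical axis (not along the pixel's ray), 0 where there is no reading.
- calibration(name): a dict with "mtx" (3x3 intrinsics, pixels), "position" and "orientation" of the camera in the world. Camera axes: x right, y up, looking along -z (the intrinsics and any distortion apply to the point x, -y, -z); pixel columns grow to the right and rows downward; lengths in m; the calibration is good to about 2 mm. A picture is of the moment at which its call begins: read the wrist's pose just before it. calibration takes no time and is no camera call; for the wrist camera it gives the pose at the moment of the call.
- close_job(): hands the job in; it is judged then, once.
The state is a dict: "clock": time; "qpos": joint angles; "qd": joint speeds; "effort": joint torques, N m; "position": TCP position; "tcp_rot": TCP orientation; "wrist_force": force on the tool from outside, world axes, zero at the start; "wrist_torque": the same for the moment, N m; "finger_gap": opening from 0.0 (shut) to 1.0 (fully open); "finger_force": force on a finger pad.
Only numpy, scipy, OpenCV 4.12 (cv2) and the standard library are available. Lean on these libraries where they do the work, as an engineer would, in place of code of your own. Each camera call takes 0.05 s, during which the arm holds its last target. There are 200 camera calls.

## Working session

There is one attempt and no reset: what is moved stays moved. The work goes in short steps, Python scripts to look and compute and a tool call to move; the robot and the scene stay as the last step left them, time stands still between calls to the robot, and variables do not carry over. Pictures are saved under pics/ and viewed, at most 10 in all, crops included, and the job is handed in when it is done.

Besides the shell and the picture viewer there is one more tool, called after "Request:" as a command line: name --argument value ..., lists and objects as JSON in quotes. send_rows: Moves the arm, as the interface text tells. Shifts and turns lie within -1 to 1; 1 stands for 0.25 m of shift or 360 degrees of turn. Its arguments: {"type":"object","properties":{"increments":{"type":"array"},"squeeze":{"type":"number"}},"required":["increments"]}

```bash
mkdir -p pics; cat > h.py <<'E'
from workcell import *
import numpy as np, cv2
def save(n,f):
    p,d=snapshot(n); cv2.imwrite(f'pics/{f}.png',p[:,:,::-1]); np.save(f'pics/{f}_d.npy',d); return p,d
def cloud(d,c):
    K=np.array(c['mtx']);v,u=np.mgrid[0:480,0:640]
    P=np.stack([(u-K[0,2])/K[0,0]*d,-(v-K[1,2])/K[1,1]*d,-d],-1)
    return P@np.array(c['orientation']).T+np.array(c['position'])
E
python3 - <<'E'
from h import *
s=state();print(s)
for n in('scene','side'):
    p,d=save(n,n+'0');c=calibration(n);print(n,c); np.save(f'pics/{n}0_c.npy',cloud(d,c))
E
```

```text
{'clock': 0.0, 'qpos': array([ 2.58562155e-01,  3.85567584e-01,  6.59479950e-03, -5.18319660e-04,
       -1.19399808e+00, -2.58550486e-01]), 'qd': array([-0.00093614, -0.00055181, -0.00022752, -0.00134972,  0.00132771,
       -0.00085811]), 'effort': array([ 5.69075401e-04, -3.90661991e+01,  1.87403029e+01,  4.22001421e+00,
        1.09914420e-02, -1.81494070e-04]), 'position': array([ 6.24330020e-01, -6.01763988e-06,  1.98538002e-01]), 'tcp_rot': array([[-1.79467637e-04, -9.99997508e-01, -2.22544163e-03],
       [-9.99999980e-01,  1.79668506e-04, -9.00604071e-05],
       [ 9.04600244e-05,  2.22542542e-03, -9.99997520e-01]]), 'wrist_force': array([-0.31672233,  0.16549663,  1.17404562]), 'wrist_torque': array([0.00100214, 0.03531632, 0.00082786]), 'finger_force': 0.0, 'finger_gap': 1.0007956425587856}
scene {'mtx': array([[606.87017098,   0.        , 327.08343941],
       [  0.        , 606.87017098, 239.27736969],
       [  0.        ,   0.        ,   1.        ]]), 'position': array([ 1.34655064, -0.36507707,  1.35431484]), 'orientation': array([[ 0.49952407, -0.70244992,  0.50699094],
       [ 0.86618307,  0.41460603, -0.278978  ],
       [-0.01423343,  0.57850319,  0.81555592]])}
side {'mtx': array([[551.02338899,   0.        , 306.03577361],
       [  0.        , 551.02338899, 238.69957273],
       [  0.        ,   0.        ,   1.        ]]), 'position': array([ 0.45077742, -0.80159226,  0.67604609]), 'orientation': array([[ 0.99393234,  0.05635086, -0.09446203],
       [-0.10964997,  0.57540347, -0.81048611],
       [ 0.00868219,  0.81592612,  0.57809099]])}
```

View pics/scene0.png

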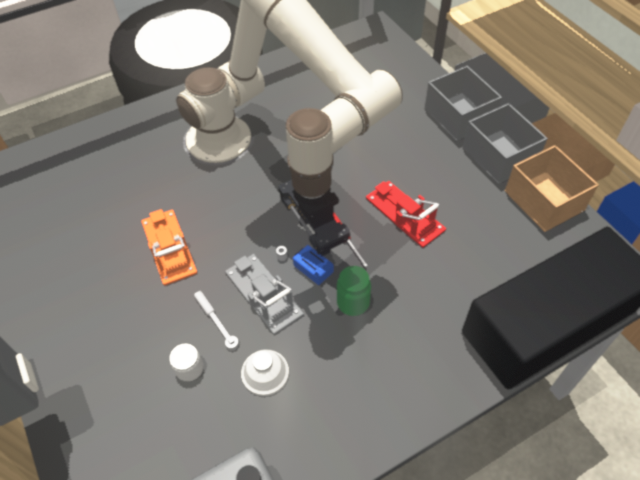

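View pics/side0.png

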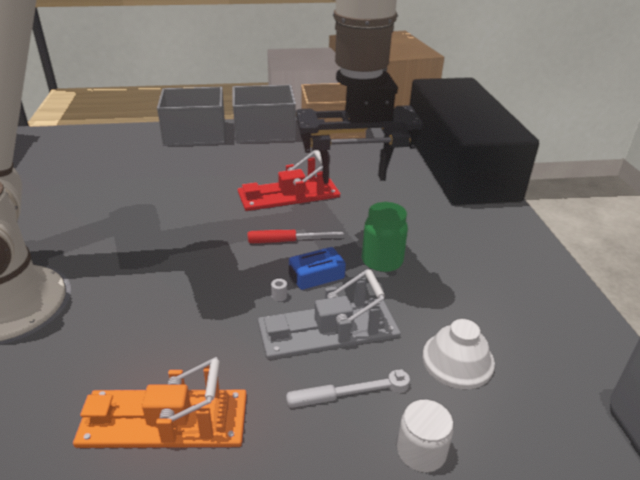

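Candidates for the trap: the grey one (scene 263,290; side 330,325), the orange one (scene 168,245) and the red one (scene 407,210). I choose the grey one; its trigger end points towards the robot (side 278,325) and its bar towards +x (side 375,285).

```bash
python3 - <<'E'
from h import *
R={'scene':(220,310,245,335),'side':(250,405,265,358)}
for n,(a,b,c,d) in R.items():
    P=np.load(f'pics/{n}0_c.npy')[c:d,a:b].reshape(-1,3); im=cv2.imread(f'pics/{n}0.png')[c:d,a:b].reshape(-1,3).astype(int)
    sat=im.max(1)-im.min(1)
    print(n,'table z',np.percentile(P[:,2],[2,10,25,50,75]).round(4))
    m=(P[:,2]>.007)&(P[:,2]<.018)&(sat<25)
    Q=P[m]; 
    msk=np.float32(Q[:,:2]*1000)
    med=np.median(msk,0); msk=msk[np.linalg.norm(msk-med,axis=1)<140]
    print(len(msk),cv2.minAreaRect(msk))
    for lo,hi in((.03,.042),(.05,.060),(.064,.075),(.08,.1)):
        k=(P[:,2]>lo)&(P[:,2]<hi)&(sat<25);q=P[k]
        print(lo,k.sum(),q.mean(0).round(4),cv2.minAreaRect(np.float32(q[:,:2]*1000)))
s=cv2.imread('pics/scene0.png')[225:345,200:330]; t=cv2.imread('pics/side0.png')[255:365,245:410]
cv2.imwrite('pics/crop0.png',np.hstack([cv2.resize(s,(390,360)),cv2.resize(t,(410,360))]))
E
```

```text
scene table z [-0.0047 -0.0021  0.0004  0.0044  0.0159]
1648 ((572.6713256835938, -127.3424072265625), (225.07656860351562, 236.3909912109375), 61.82256317138672)
0.03 345 [ 0.5443 -0.1212  0.0355] ((568.186279296875, -107.18891906738281), (139.74061584472656, 199.85537719726562), 79.12994384765625)
0.05 422 [ 0.587  -0.1275  0.0555] ((599.4453125, -125.61868286132812), (96.29814147949219, 92.58213806152344), 7.580072402954102)
0.064 58 [ 0.6342 -0.13    0.0692] ((611.58984375, -124.18487548828125), (74.76039123535156, 82.03717803955078), 7.56016206741333)
0.08 160 [ 0.6478 -0.1214  0.0908] ((642.5917358398438, -120.64892578125), (26.152164459228516, 77.83805084228516), 6.872535228729248)
side table z [-0.0008  0.0004  0.0015  0.0114  0.0245]
3131 ((562.1800537109375, -100.43592834472656), (222.89173889160156, 152.3054656982422), 7.420209884643555)
0.03 859 [ 0.5347 -0.1233  0.0358] ((566.745361328125, -80.0167465209961), (182.7446746826172, 199.6955108642578), 82.8735580444336)
0.05 1018 [ 0.5849 -0.1299  0.0558] ((596.1746826171875, -124.70800018310547), (96.45401000976562, 93.43948364257812), 7.172982692718506)
0.064 218 [ 0.6282 -0.1256  0.0692] ((624.4393920898438, -120.76988220214844), (39.43169021606445, 83.40025329589844), 6.847487926483154)
0.08 293 [ 0.643  -0.1228  0.0906] ((639.9169311523438, -119.00878143310547), (25.949296951293945, 80.57530975341797), 4.4238762855529785)
```

View pics/crop0.png

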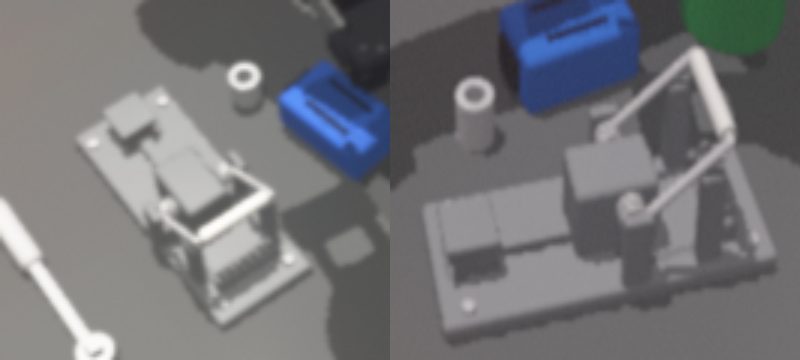

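The crop confirms the grey trap: pad at the robot end, housing in the middle, white bar at +x. Moving above the hook place, tool x turned to the trap's -x, fingers shut.

Request:
send_rows --increments '[[[0.1, -0.03, 0.02], [0, 0, 0.023], 0], [[0.2, -0.07, 0.04], [0, 0, 0.046], 0], [[0.3, -0.11, 0.06], [0, 0, 0.069], 0], [[0.4, -0.14, 0.08], [0, 0, 0.092], 0], [[0.476, -0.176, 0.08], [0, 0, 0.115], 0], [[0.476, -0.176, 0.08], [0, 0, 0.138], 0], [[0.476, -0.176, 0.08], [0, 0, 0.161], 0], [[0.476, -0.176, 0.08], [0, 0, 0.184], 0], [[0.476, -0.176, 0.08], [0, 0, 0.207], 0], [[0.476, -0.176, 0.08], [0, 0, 0.23], 0]]' --squeeze 5

```text
clock: 1.1
position: [0.6686, -0.119, 0.1789]
tcp_rot: [[-0.993, -0.119, -0.001], [-0.119, 0.993, 0.0], [0.001, 0.0, -1.0]]
wrist_force: [-0.1, -0.2, 0.2]
finger_gap: 0.174
finger_force: 0.0
```

```bash
python3 - <<'E'
from h import *
s=state();print(s['clock'],s['position'],s['tcp_rot'].round(3),s['wrist_force'],s['finger_gap'])
p,d=save('wrist','w1');np.save('pics/w1_c.npy',cloud(d,calibration('wrist')))
p,d=save('side','side1');C=cloud(d,calibration('side'))
# model-based clusters in provisional trap frame
from scipy.optimize import least_squares
P0=np.load('pics/side0_c.npy')[265:358,250:405].reshape(-1,3); P1=np.load('pics/scene0_c.npy')[245:335,220:310].reshape(-1,3)
W=np.load('pics/w1_c.npy').reshape(-1,3)
o=np.array([.581,-.130]);a=np.radians(7.2);R=np.array([[np.cos(a),-np.sin(a)],[np.sin(a),np.cos(a)]])
for n,P in(('side',P0),('scene',P1),('wrist',W)):
    L=np.c_[(P[:,:2]-o)@R,P[:,2]]*1000
    for nm,x0,x1,y,z0,z1 in(('pad',-130,-75,30,32,41),('hous',-50,35,26,53,60),('bar',45,80,30,87,98)):
        q=L[(L[:,0]>x0)&(L[:,0]<x1)&(abs(L[:,1])<y)&(L[:,2]>z0)&(L[:,2]<z1)]
        if len(q)>10: print(n,nm,len(q),np.percentile(q,[3,50,97],axis=0).round(1).tolist(),cv2.minAreaRect(np.float32(q[:,:2])))
E
```

```text
1.1 [ 0.66861149 -0.11895526  0.17885953] [[-0.993 -0.119 -0.001]
 [-0.119  0.993  0.   ]
 [ 0.001  0.    -1.   ]] [-0.13324613 -0.19185773  0.15449179] 0.17367263336447827
side pad 367 [[-118.3, -14.2, 33.7], [-101.9, 1.1, 37.1], [-84.8, 20.1, 39.2]] ((-101.1068115234375, 4.038082122802734), (38.936981201171875, 36.29568099975586), 89.78741455078125)
side hous 597 [[-30.8, -18.6, 53.7], [-3.5, 0.2, 56.8], [22.4, 21.1, 59.1]] ((-3.761018753051758, 0.26515769958496094), (51.27272415161133, 57.50398635864258), 87.71890258789062)
side bar 193 [[59.9, -27.8, 88.3], [63.6, -1.8, 93.0], [70.5, 28.7, 95.9]] ((65.3463134765625, 0.13634300231933594), (58.83572769165039, 11.844294548034668), 89.48351287841797)
scene pad 139 [[-116.9, -14.9, 32.7], [-99.0, 1.9, 36.6], [-81.6, 18.9, 40.3]] ((-99.06631469726562, 2.5520973205566406), (36.567115783691406, 38.43052673339844), 87.18492889404297)
scene hous 259 [[-27.0, -17.5, 53.2], [2.5, 1.2, 56.4], [26.8, 20.2, 59.8]] ((0.9475326538085938, 1.148183822631836), (48.176002502441406, 59.90963363647461), 88.92811584472656)
scene bar 103 [[62.1, -27.2, 87.3], [68.6, 0.0, 92.7], [73.8, 27.2, 96.5]] ((68.30040740966797, 0.22891998291015625), (59.412078857421875, 14.109671592712402), 88.24937438964844)
wrist hous 4451 [[-29.4, -13.6, 53.6], [-3.5, 4.8, 55.7], [23.7, 23.4, 57.2]] ((-2.909749984741211, 0.2013874053955078), (50.059295654296875, 56.60491943359375), 89.43518829345703)
wrist bar 1437 [[60.3, -26.8, 88.5], [65.0, 1.1, 92.2], [71.3, 28.4, 94.0]] ((65.92615509033203, 0.0031452178955078125), (11.947954177856445, 59.97874450683594), 0.014426886104047298)
```

View pics/w1.png

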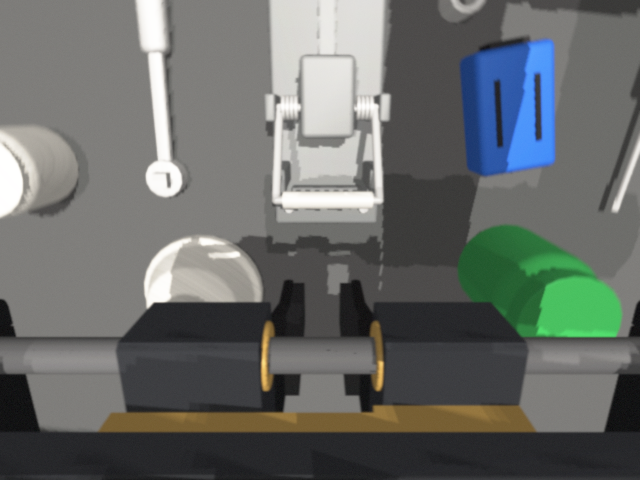

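Wrist view: bar from (283,200) to (373,200), housing (328,95), fingers just beyond it at (320,330). The trap origin is 3.5 mm further along x than I had: (0.5845, -0.1296), yaw 7.2°. Going down on the bar's +x side, tips to 69 mm.

Request:
send_rows --increments '[[[-0.012, 0, 0.05], [0, 0, 0], 0], [[-0.012, 0, 0.12], [0, 0, 0], 0], [[-0.012, 0, 0.19], [0, 0, 0], 0], [[-0.012, 0, 0.26], [0, 0, 0], 0], [[-0.012, 0, 0.32], [0, 0, 0], 0], [[-0.012, 0, 0.36], [0, 0, 0], 0], [[-0.012, 0, 0.384], [0, 0, 0], 0], [[-0.012, 0, 0.384], [0, 0, 0], 0], [[-0.012, 0, 0.384], [0, 0, 0], 0]]'

```text
clock: 2.1
position: [0.6724, -0.1187, 0.0841]
tcp_rot: [[-0.992, -0.126, 0.001], [-0.126, 0.992, -0.0], [-0.001, -0.0, -1.0]]
wrist_force: [0.5, 0.4, 0.1]
finger_gap: 0.007
finger_force: 0.0
```

```bash
python3 - <<'E'
from h import *
s=state();print(s['clock'],s['position'],s['wrist_force'],s['finger_gap'])
p,d=snapshot('side');cv2.imwrite('pics/s2.png',cv2.resize(p[190:370,230:470,::-1],(800,600)))
E
```

```text
2.1 [ 0.67244313 -0.11866039  0.08414112] [0.52797247 0.44491983 0.11337015] 0.006761663029222925
```

View pics/s2.png

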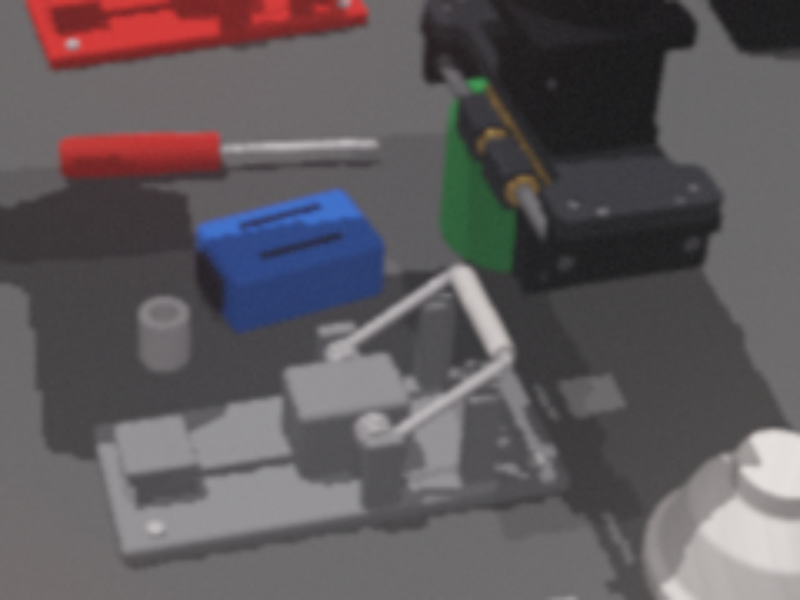

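The fingers are behind the bar (480,310), with nothing touched. Drawing level along tool x.

Request:
send_rows --increments '[[[0.01, 0, 0], [0, 0, 0], 0], [[0.02, 0, 0], [0, 0, 0], 0], [[0.03, 0, 0], [0, 0, 0], 0], [[0.04, 0, 0], [0, 0, 0], 0], [[0.05, 0, 0], [0, 0, 0], 0], [[0.06, 0, 0], [0, 0, 0], 0], [[0.07, 0, 0], [0, 0, 0], 0], [[0.08, 0, 0], [0, 0, 0], 0], [[0.09, 0, 0], [0, 0, 0], 0], [[0.1, 0, 0], [0, 0, 0], 0]]'

```text
clock: 3.15
position: [0.647, -0.1218, 0.0837]
tcp_rot: [[-0.992, -0.125, 0.0], [-0.125, 0.992, -0.0], [-0.0, -0.0, -1.0]]
wrist_force: [0.8, 0.4, 1.1]
finger_gap: 0.007
finger_force: 0.0
```

```bash
python3 - <<'E'
from h import *
s=state();print(s['clock'],s['position'],s['wrist_force'],s['wrist_torque'],s['finger_gap'])
p,d=snapshot('side');q,e=snapshot('wrist')
cv2.imwrite('pics/s3.png',cv2.cvtColor(np.hstack([cv2.resize(p[210:360,250:450],(420,315)),cv2.resize(q[100:340,160:480],(380,315))]),cv2.COLOR_RGB2BGR))
E
```

```text
3.15 [ 0.64695578 -0.12176125  0.08365875] [0.79484791 0.44427161 1.12969696] [ 0.00600485 -0.07992203 -0.02997319] 0.006772931403138671
```

View pics/s3.png

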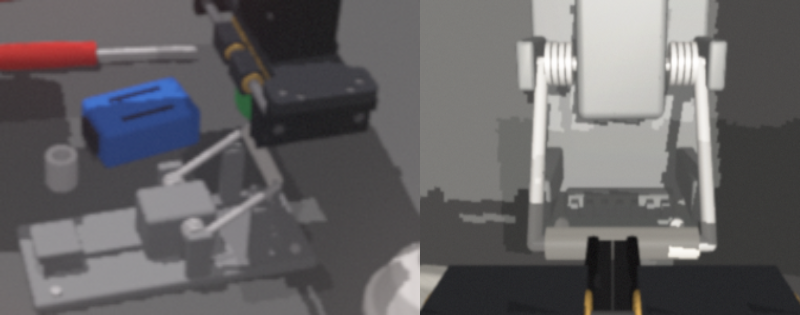

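```bash
python3 - <<'E'
from h import *
import workcell; print([n for n in dir(workcell) if not n.startswith('_')])
o=np.array([.5845,-.1296]);a=np.radians(7.2);R=np.array([[np.cos(a),-np.sin(a)],[np.sin(a),np.cos(a)]])
q,e=snapshot('wrist');C=cloud(e,calibration('wrist'))
L=np.dstack([(C[:,:,:2]-o)@R,C[:,:,2]])*1000
for u in (270,285,312,318,330,360,370):
    print(u,[(v,*L[v,u].round(0).astype(int),int(q[v,u].mean())) for v in range(268,340,5)])
E
```

```text
['MotionError', 'calibration', 'close_job', 'snapshot', 'state', 'tip_reach']
270 [(268, np.int64(84), np.int64(-34), np.int64(12), 84), (273, np.int64(57), np.int64(-24), np.int64(88), 130), (278, np.int64(58), np.int64(-23), np.int64(91), 141), (283, np.int64(60), np.int64(-23), np.int64(93), 154), (288, np.int64(62), np.int64(-23), np.int64(94), 150), (293, np.int64(65), np.int64(-23), np.int64(93), 142), (298, np.int64(113), np.int64(-37), np.int64(-1), 77), (303, np.int64(25), np.int64(-11), np.int64(182), 39), (308, np.int64(25), np.int64(-11), np.int64(184), 39), (313, np.int64(25), np.int64(-10), np.int64(187), 39), (318, np.int64(25), np.int64(-10), np.int64(189), 41), (323, np.int64(26), np.int64(-10), np.int64(191), 38), (328, np.int64(26), np.int64(-10), np.int64(193), 39), (333, np.int64(25), np.int64(-9), np.int64(196), 35), (338, np.int64(25), np.int64(-9), np.int64(197), 36)]
285 [(268, np.int64(85), np.int64(-24), np.int64(11), 90), (273, np.int64(57), np.int64(-17), np.int64(87), 130), (278, np.int64(57), np.int64(-16), np.int64(92), 139), (283, np.int64(60), np.int
[... 3966 characters left out ...]
278, np.int64(58), np.int64(24), np.int64(91), 140), (283, np.int64(60), np.int64(24), np.int64(92), 154), (288, np.int64(62), np.int64(24), np.int64(93), 233), (293, np.int64(64), np.int64(24), np.int64(94), 233), (298, np.int64(113), np.int64(37), np.int64(0), 106), (303, np.int64(26), np.int64(13), np.int64(181), 44), (308, np.int64(25), np.int64(12), np.int64(184), 38), (313, np.int64(25), np.int64(12), np.int64(187), 36), (318, np.int64(24), np.int64(12), np.int64(190), 39), (323, np.int64(25), np.int64(12), np.int64(192), 40), (328, np.int64(25), np.int64(11), np.int64(194), 39), (333, np.int64(25), np.int64(11), np.int64(196), 37), (338, np.int64(25), np.int64(11), np.int64(197), 34)]
```

```bash
python3 - <<'E'
from h import *
import workcell
t=workcell.tip_reach;print(t() if callable(t) else t)
s=state();print(s['position'],s['tcp_rot'].round(4),s['qpos'].round(4));c=calibration('wrist');print(c)
R=s['tcp_rot'];print(R.T@(np.array(c['position'])-s['position']),(R.T@c['orientation']).round(3))
o=np.array([.5845,-.1296])
p,d=snapshot('scene');C=cloud(d,calibration('scene'));
a=np.radians(7.2);Q=np.array([[np.cos(a),-np.sin(a)],[np.sin(a),np.cos(a)]])
L=np.dstack([(C[:,:,:2]-o)@Q,C[:,:,2]])*1000
m=(abs(L[:,:,1])<17)&(L[:,:,0]>35)&(L[:,:,0]<95)&(L[:,:,2]>60)&(p.max(2)<90)
print(m.sum());x=L[m]
print('dark finger pts zmin',np.percentile(x[:,2],[1,5,20,50]),x[x[:,2].argsort()[:8]].round(0))
E
```

```text
0.014
[ 0.64702958 -0.12177433  0.08371511] [[-0.9921 -0.1253  0.    ]
 [-0.1253  0.9921 -0.    ]
 [-0.     -0.     -1.    ]] [ 0.0591  0.5341 -0.0532  0.     -0.9834 -1.5043]
{'mtx': array([[403.05317478,   0.        , 321.76349873],
       [  0.        , 403.05317478, 235.27696551],
       [  0.        ,   0.        ,   1.        ]]), 'position': array([ 0.56611282, -0.13072428,  0.26856613]), 'orientation': array([[-1.25741196e-01, -9.47925660e-01, -2.92619369e-01],
       [ 9.92063049e-01, -1.20075096e-01, -3.73212791e-02],
       [ 2.41499171e-04, -2.94989685e-01,  9.55500407e-01]])}
[ 0.08139928  0.00125568 -0.18485156] [[ 0.     0.956  0.295]
 [ 1.    -0.    -0.   ]
 [-0.     0.295 -0.956]]
266
dark finger pts zmin [112.03920212 119.7003104  194.90281045 217.4469361 ] [[ 68.   1. 103.]
 [ 65. -10. 110.]
 [ 70. -10. 112.]
 [ 74.   4. 112.]
 [ 73.   2. 112.]
 [ 74. -10. 113.]
 [ 74.  -7. 115.]
 [ 70. -10. 116.]]
```

The fingers have not hooked the bar: by depth their tips are at about z 104 mm, over it, though the TCP reads 84. So with shut fingers the real tips end about 20 mm above the TCP. Backing off and re-measuring.

Request:
send_rows --increments '[[[-0.04, 0, 0], [0, 0, 0], 0], [[-0.08, 0, 0], [0, 0, 0], 0], [[-0.11, 0, 0], [0, 0, 0], 0], [[-0.11, 0, 0], [0, 0, 0], 0], [[-0.11, 0, 0.03], [0, 0, 0], 0], [[-0.11, 0, 0.06], [0, 0, 0], 0], [[-0.11, 0, 0.06], [0, 0, 0], 0]]'

```text
clock: 4.05
position: [0.6728, -0.1182, 0.0666]
tcp_rot: [[-0.992, -0.125, -0.004], [-0.125, 0.992, 0.0], [0.004, 0.001, -1.0]]
wrist_force: [-0.5, -0.4, -0.1]
finger_gap: 0.003
finger_force: 0.0
```

```bash
cat >> h.py <<'E'
o=np.array([.5845,-.1296]);a=np.radians(7.2);Q=np.array([[np.cos(a),-np.sin(a)],[np.sin(a),np.cos(a)]])
def loc(C): return np.dstack([(C[:,:,:2]-o)@Q,C[:,:,2]])*1000
def st():
    s=state();l=(s['position'][:2]-o)@Q*1000
    print(round(s['clock'],2),'local',l.round(1),'z',s['position'][2].round(4),'F along -x pull',(-(s['wrist_force'][:2]@Q)).round(2),s['wrist_force'].round(2));return l
E
python3 - <<'E'
from h import *
l=st();print(state()['finger_gap'])
for n in('wrist','scene'):
    p,d=snapshot(n);L=loc(cloud(d,calibration(n)))
    m=(abs(L[:,:,1]-l[1])<17)&(abs(L[:,:,0]-l[0])<14)&(L[:,:,2]>30)&(L[:,:,2]<190)
    x=L[m];print(n,len(x),x[x[:,2].argsort()][::max(1,len(x)//14)].round(0).tolist())
    cv2.imwrite(f'pics/t_{n}.png',p[:,:,::-1])
E
```

```text
4.05 local [89.1  0.2] z 0.0666 F along -x pull [0.56 0.31] [-0.51 -0.38 -0.13]
0.003095541340018912
wrist 3060 [[81.0, -3.0, 89.0], [79.0, 9.0, 96.0], [80.0, 4.0, 101.0], [80.0, -2.0, 105.0], [80.0, 2.0, 110.0], [79.0, -5.0, 114.0], [80.0, 4.0, 118.0], [79.0, -5.0, 122.0], [79.0, 7.0, 127.0], [80.0, 3.0, 131.0], [98.0, -2.0, 139.0], [93.0, 6.0, 139.0], [92.0, 2.0, 140.0], [86.0, 6.0, 149.0], [76.0, 6.0, 171.0]]
scene 44 [[80.0, 1.0, 31.0], [77.0, -14.0, 33.0], [79.0, -4.0, 35.0], [78.0, 9.0, 38.0], [100.0, -1.0, 91.0], [101.0, -5.0, 93.0], [98.0, -3.0, 95.0], [100.0, 2.0, 98.0], [95.0, -9.0, 99.0], [100.0, 8.0, 101.0], [102.0, 4.0, 104.0], [101.0, -1.0, 107.0], [101.0, 2.0, 109.0], [102.0, 9.0, 126.0], [99.0, 4.0, 151.0]]
```

Tips measure z 88 mm with the TCP at 67, so tip = TCP + 21 mm; x and y agree. Going down 18 mm to tips at 70 mm, then drawing gently.

Request:
send_rows --increments '[[[0, 0, 0.02], [0, 0, 0], 0], [[0, 0, 0.045], [0, 0, 0], 0], [[0, 0, 0.072], [0, 0, 0], 0], [[0, 0, 0.072], [0, 0, 0], 0], [[0.02, 0, 0.072], [0, 0, 0], 0], [[0.04, 0, 0.072], [0, 0, 0], 0], [[0.05, 0, 0.072], [0, 0, 0], 0], [[0.06, 0, 0.072], [0, 0, 0], 0], [[0.07, 0, 0.072], [0, 0, 0], 0], [[0.08, 0, 0.072], [0, 0, 0], 0]]'

```text
clock: 5.15
position: [0.6586, -0.1204, 0.0528]
tcp_rot: [[-0.992, -0.127, 0.01], [-0.127, 0.992, -0.0], [-0.01, -0.001, -1.0]]
wrist_force: [6.7, -0.2, 1.1]
finger_gap: 0.006
finger_force: 3.1
```

```bash
python3 - <<'E'
from h import *
st()
E
```

```text
5.15 local [74.7 -0.1] z 0.0528 F along -x pull [-6.6   1.01] [ 6.67 -0.17  1.15]
```

Hooked: pull 6.6 N. Drawing on 40 mm, short of the earliest catch.

Request:
send_rows --increments '[[[0.016, 0, 0], [0, 0, 0], 0], [[0.032, 0, 0], [0, 0, 0], 0], [[0.048, 0, 0], [0, 0, 0], 0], [[0.064, 0, 0], [0, 0, 0], 0], [[0.08, 0, 0], [0, 0, 0], 0], [[0.096, 0, 0], [0, 0, 0], 0], [[0.112, 0, 0], [0, 0, 0], 0], [[0.128, 0, 0], [0, 0, 0], 0], [[0.144, 0, 0], [0, 0, 0], 0], [[0.16, 0, 0], [0, 0, 0], 0]]'

```text
clock: 6.15
position: [0.6184, -0.1255, 0.0525]
tcp_rot: [[-0.992, -0.127, 0.008], [-0.127, 0.992, -0.0], [-0.008, -0.001, -1.0]]
wrist_force: [5.7, 1.2, 0.5]
finger_gap: 0.009
finger_force: 2.7
```

```bash
python3 - <<'E'
from h import *
l=st()
p,d=snapshot('wrist');L=loc(cloud(d,calibration('wrist')))
m=(abs(L[:,:,1]-l[1])<34)&(abs(L[:,:,1])>13)&(L[:,:,0]>-5)&(L[:,:,0]<60)&(L[:,:,2]>70)&(L[:,:,2]<135)
x=L[m];print(len(x),np.percentile(x,[3,50,97],axis=0).round(0))
cv2.imwrite('pics/w5.png',p[:,:,::-1])
E
```

```text
6.15 local [34.2 -0.2] z 0.0525 F along -x pull [-5.81 -0.44] [5.71 1.16 0.48]
1551 [[  3. -33.  73.]
 [  9. -29. 105.]
 [ 12.  30. 119.]]
```

Request:
send_rows --increments '[[[0.01, 0, 0], [0, 0, 0], 0], [[0.02, 0, 0], [0, 0, 0], 0], [[0.02, 0, 0], [0, 0, 0], 0]]'

```text
clock: 6.5
position: [0.6106, -0.1264, 0.0512]
tcp_rot: [[-0.992, -0.126, 0.002], [-0.126, 0.992, -0.0], [-0.002, -0.0, -1.0]]
wrist_force: [4.6, 1.0, 0.2]
finger_gap: 0.005
finger_force: 2.2
```

Request:
send_rows --increments '[[[0.01, 0, 0], [0, 0, 0], 0], [[0.02, 0, 0], [0, 0, 0], 0], [[0.02, 0, 0], [0, 0, 0], 0]]'

```text
clock: 6.8
position: [0.6056, -0.127, 0.0509]
tcp_rot: [[-0.992, -0.125, 0.002], [-0.125, 0.992, -0.0], [-0.002, -0.0, -1.0]]
wrist_force: [5.4, 0.8, 0.1]
finger_gap: 0.008
finger_force: 2.8
```

Request:
send_rows --increments '[[[0.007, 0, 0], [0, 0, 0], 0], [[0.014, 0, 0], [0, 0, 0], 0], [[0.014, 0, 0], [0, 0, 0], 0]]'

```text
clock: 7.1
position: [0.6047, -0.1272, 0.0517]
tcp_rot: [[-0.992, -0.126, 0.007], [-0.126, 0.992, -0.0], [-0.007, -0.001, -1.0]]
wrist_force: [8.9, 1.7, -0.3]
finger_gap: 0.003
finger_force: 4.5
```

Request:
send_rows --increments '[[[0.004, 0, 0], [0, 0, 0], 0], [[0.004, 0, 0], [0, 0, 0], 0]]'

```text
clock: 7.3
position: [0.6044, -0.1273, 0.0519]
tcp_rot: [[-0.992, -0.126, 0.009], [-0.126, 0.992, -0.0], [-0.008, -0.001, -1.0]]
wrist_force: [9.8, 1.8, -0.2]
finger_gap: 0.007
finger_force: 4.9
```

```bash
python3 - <<'E'
from h import *
st()
for n in('side','scene'):
  f=[]
  for i in range(2):
    p,d=snapshot(n);L=loc(cloud(d,calibration(n)))
    for lab,A in(('now',L),('start',loc(np.load(f'pics/{n}0_c.npy')))):
      m=(abs(A[:,:,1]-1)<12)&(abs(A[:,:,0]+104)<11)&(A[:,:,2]>14)&(A[:,:,2]<48)
      print(n,lab,m.sum(),np.median(A[m][:,2]).round(2))
E
```

```text
7.3 local [20.1 -0.2] z 0.0519 F along -x pull [-9.95 -0.57] [ 9.8   1.81 -0.23]
side now 178 36.84
side start 179 36.83
side now 176 36.54
side start 179 36.83
scene now 2 37.22
scene start 69 36.77
scene now 0 nan
scene start 69 36.77
  return _methods._mean(a, axis=axis, dtype=dtype,
  ret = ret.dtype.type(ret / rcount)
```

Pad is up, and the pull is climbing steeply at a nearly still bar. One more millimetre to confirm the stop.

Request:
send_rows --increments '[[[0.005, 0, 0], [0, 0, 0], 0], [[0.005, 0, 0], [0, 0, 0], 0], [[0.005, 0, 0], [0, 0, 0], 0]]'

```text
clock: 7.8
position: [0.6041, -0.1273, 0.0522]
tcp_rot: [[-0.992, -0.127, 0.01], [-0.127, 0.992, -0.0], [-0.01, -0.002, -1.0]]
wrist_force: [11.5, 2.7, 0.6]
finger_gap: 0.007
finger_force: 5.6
```

Pull 11.8 N: caught and on the stop. Easing back slowly.

Request:
send_rows --increments '[[[-0.01, 0, 0], [0, 0, 0], 0], [[-0.02, 0, 0], [0, 0, 0], 0], [[-0.03, 0, 0], [0, 0, 0], 0], [[-0.04, 0, 0], [0, 0, 0], 0], [[-0.05, 0, 0], [0, 0, 0], 0], [[-0.06, 0, 0], [0, 0, 0], 0], [[-0.07, 0, 0], [0, 0, 0], 0], [[-0.08, 0, 0], [0, 0, 0], 0], [[-0.08, 0, 0], [0, 0, 0], 0]]'

```text
clock: 8.7
position: [0.6186, -0.1254, 0.0502]
tcp_rot: [[-0.992, -0.125, -0.002], [-0.125, 0.992, -0.0], [0.002, 0.0, -1.0]]
wrist_force: [-0.2, 0.1, -1.0]
finger_gap: 0.008
finger_force: 0.0
```

```bash
python3 - <<'E'
from h import *
l=st()
p,d=snapshot('wrist');L=loc(cloud(d,calibration('wrist')))
m=(abs(L[:,:,1])<30)&(abs(L[:,:,1])>13)&(L[:,:,0]>-30)&(L[:,:,0]<80)&(L[:,:,2]>80)&(L[:,:,2]<135)
x=L[m];print(len(x),np.percentile(x,[3,50,97],axis=0).round(0))
E
```

```text
8.7 local [34.3 -0.1] z 0.0502 F along -x pull [ 0.19 -0.16] [-0.2   0.14 -0.99]
2514 [[  4. -30.  88.]
 [  6. -15. 122.]
 [  8.  29. 125.]]
```

The arm stays cocked (bar at x 7, z 119, no force). Up, over, and down to above the trigger pad at trap x = -108.

Request:
send_rows --increments '[[[-0.04, 0, 0], [0, 0, 0], 0], [[-0.04, 0, -0.12], [0, 0, 0], 0], [[-0.04, 0, -0.26], [0, 0, 0], 0], [[-0.04, 0, -0.4], [0, 0, 0], 0], [[-0.04, 0, -0.5], [0, 0, 0], 0], [[0.08, 0, -0.5], [0, 0, 0], 0], [[0.22, 0, -0.5], [0, 0, 0], 0], [[0.36, 0, -0.5], [0, 0, 0], 0], [[0.48, 0, -0.5], [0, 0, 0], 0], [[0.57, 0, -0.5], [0, 0, 0], 0]]'

```text
clock: 9.75
position: [0.4763, -0.1433, 0.176]
tcp_rot: [[-0.992, -0.125, -0.0], [-0.125, 0.992, 0.0], [0.0, 0.0, -1.0]]
wrist_force: [0.5, -0.8, 0.8]
finger_gap: 0.005
finger_force: 0.0
```

Request:
send_rows --increments '[[[0, 0, 0.12], [0, 0, 0], 0], [[0, 0, 0.26], [0, 0, 0], 0], [[0, 0, 0.38], [0, 0, 0], 0], [[0, 0, 0.46], [0, 0, 0], 0], [[0, 0, 0.5], [0, 0, 0], 0], [[0, 0, 0.5], [0, 0, 0], 0], [[0, 0, 0.5], [0, 0, 0], 0]]'

```text
clock: 10.45
position: [0.4788, -0.1432, 0.0515]
tcp_rot: [[-0.992, -0.126, 0.002], [-0.126, 0.992, -0.0], [-0.001, -0.0, -1.0]]
wrist_force: [1.4, -0.2, -0.2]
finger_gap: 0.009
finger_force: 0.0
```

```bash
python3 - <<'E'
from h import *
l=st()
p,d=snapshot('side');L=loc(cloud(d,calibration('side')))
m=(abs(L[:,:,1]-l[1])<17)&(abs(L[:,:,0]-l[0])<14)&(L[:,:,2]>20)&(L[:,:,2]<110)&(p.max(2)<75)
print(np.percentile(L[m][:,2],[0,1,5,20]) if m.sum() else m.sum())
cv2.imwrite('pics/s6.png',cv2.resize(p[190:370,230:470,::-1],(640,480)))
E
```

```text
10.45 local [-106.6   -0.2] z 0.0515 F along -x pull [-1.38  0.37] [ 1.42 -0.2  -0.23]
[36.2765092  36.28789311 36.33342871 36.59752474]
```

View pics/s6.png

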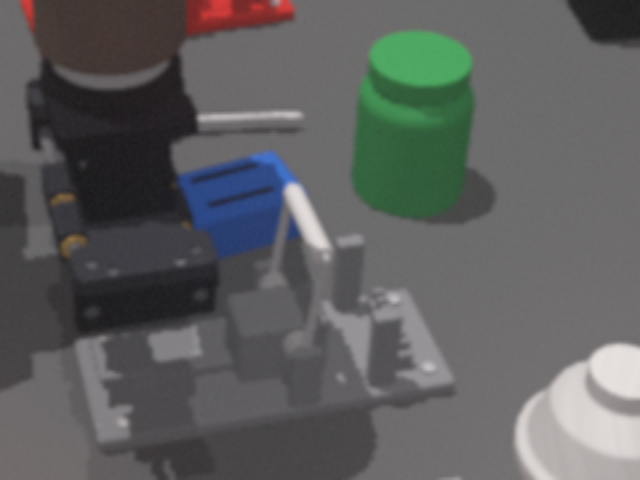

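The arm stands cocked (bar at 308,220), and the gripper is over the pad, well clear of it. Down to just above the pad.

Request:
send_rows --increments '[[[0, 0, 0.03], [0, 0, 0], 0], [[0, 0, 0.06], [0, 0, 0], 0], [[0, 0, 0.09], [0, 0, 0], 0], [[0, 0, 0.11], [0, 0, 0], 0], [[0, 0, 0.12], [0, 0, 0], 0], [[0, 0, 0.12], [0, 0, 0], 0]]'

```text
clock: 11.1
position: [0.4774, -0.1431, 0.0201]
tcp_rot: [[-0.992, -0.125, -0.001], [-0.125, 0.992, -0.0], [0.001, 0.0, -1.0]]
wrist_force: [-0.8, -0.1, -0.3]
finger_gap: 0.004
finger_force: 0.0
```

Request:
send_rows --increments '[[[0, 0, 0.006], [0, 0, 0], 0], [[0, 0, 0.012], [0, 0, 0], 0], [[0, 0, 0.018], [0, 0, 0], 0], [[0, 0, 0.024], [0, 0, 0], 0], [[0, 0, 0.024], [0, 0, 0], 0]]'

```text
clock: 11.6
position: [0.4776, -0.1431, 0.0145]
tcp_rot: [[-0.992, -0.125, -0.0], [-0.125, 0.992, 0.0], [0.0, 0.0, -1.0]]
wrist_force: [0.1, 0.6, -0.3]
finger_gap: 0.009
finger_force: 0.0
```

Tips at about 35.5 mm, contact imminent. Pressing in 2 mm steps.

Request:
send_rows --increments '[[[0, 0, 0.006], [0, 0, 0], 0], [[0, 0, 0.012], [0, 0, 0], 0], [[0, 0, 0.012], [0, 0, 0], 0]]'

```text
clock: 11.9
position: [0.4779, -0.1432, 0.0124]
tcp_rot: [[-0.992, -0.126, 0.0], [-0.126, 0.992, -0.0], [-0.0, -0.0, -1.0]]
wrist_force: [-2.0, 1.2, 5.4]
finger_gap: 0.004
finger_force: 2.9
```

Request:
send_rows --increments '[[[0, 0, 0.006], [0, 0, 0], 0], [[0, 0, 0.012], [0, 0, 0], 0], [[0, 0, 0.012], [0, 0, 0], 0]]'

```text
clock: 12.2
position: [0.478, -0.1431, 0.0089]
tcp_rot: [[-0.992, -0.126, 0.001], [-0.126, 0.992, -0.0], [-0.001, -0.0, -1.0]]
wrist_force: [-0.7, -0.2, 2.5]
finger_gap: 0.006
finger_force: 1.0
```

```bash
cat > c.py <<'E'
from h import *
st();print(state()['position'])
p,d=snapshot('side');L=loc(cloud(d,calibration('side')))
for nm,x0,x1 in(('home',48,80),('cocked',-10,25)):
    m=(abs(L[:,:,1])<30)&(L[:,:,0]>x0)&(L[:,:,0]<x1)&(L[:,:,2]>84)&(L[:,:,2]<130);print(nm,m.sum(),np.median(L[m],0).round(1) if m.sum() else '')
cv2.imwrite('pics/s7.png',cv2.resize(p[170:370,210:470,::-1],(650,500)))
E
python3 c.py
```

```text
12.2 local [-1.073e+02 -1.000e-01] z 0.0089 F along -x pull [0.73 0.16] [-0.7  -0.25  2.49]
[ 0.47800791 -0.14314376  0.00889732]
home 0 
cocked 203 [ 11.3  -2.9 124.6]
```

Request:
send_rows --increments '[[[0, 0, 0.005], [0, 0, 0], 0], [[0, 0, 0.01], [0, 0, 0], 0], [[0, 0, 0.01], [0, 0, 0], 0]]'

```text
clock: 12.55
position: [0.478, -0.1431, 0.0062]
tcp_rot: [[-0.992, -0.126, 0.0], [-0.126, 0.992, -0.0], [-0.0, -0.0, -1.0]]
wrist_force: [-0.6, 1.7, 4.1]
finger_gap: 0.006
finger_force: 1.9
```

```bash
python3 c.py
```

```text
12.55 local [-1.074e+02 -1.000e-01] z 0.0062 F along -x pull [ 0.41 -1.8 ] [-0.63  1.74  4.15]
[ 0.47795057 -0.14312228  0.00615386]
home 198 [60.1 -2.9 93. ]
cocked 0
```

The arm snapped home (bar at x 60, z 93 top). Lifting off and moving clear.

Request:
send_rows --increments '[[[0, 0, -0.04], [0, 0, 0], 0], [[0, 0, -0.12], [0, 0, 0], 0], [[0, 0, -0.26], [0, 0, 0], 0], [[0, 0, -0.42], [0, 0, 0], 0], [[0, 0, -0.58], [0, 0, 0], 0], [[0, 0, -0.72], [0, 0, 0], 0], [[0, 0, -0.8], [0, 0, 0], 0], [[0, 0, -0.8], [0, 0, 0], 0], [[0, 0, -0.8], [0, 0, 0], 0]]'

```text
clock: 13.5
position: [0.4771, -0.1429, 0.2059]
tcp_rot: [[-0.992, -0.125, -0.0], [-0.125, 0.992, 0.001], [0.0, 0.001, -1.0]]
wrist_force: [-1.0, 0.3, -0.1]
finger_gap: 0.007
finger_force: 0.0
```

```bash
python3 c.py
```

```text
13.5 local [-108.3    0.3] z 0.2059 F along -x pull [ 0.92 -0.41] [-0.96  0.29 -0.13]
[ 0.47705578 -0.14289434  0.20592358]
home 198 [59.9 -3.3 93. ]
cocked 0
```

View pics/s7.png

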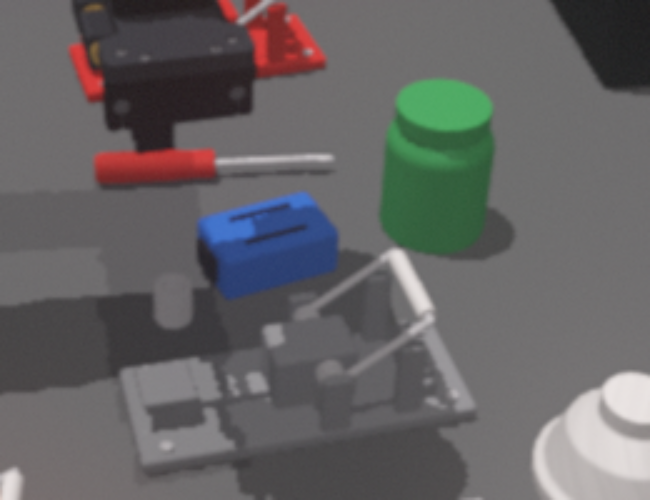

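The bar is home (410,285), the pad is up (170,385), the bystanders stand as before and the gripper is clear.

```bash
python3 -c "
from workcell import *
print(close_job())"
```

```text
the job is handed in; nothing more can be done
None
```

The snap trap was drawn back until it caught and stayed cocked on its own, then fired with the trigger pad and snapped home; the arm is clear and the job was handed in at about 13.6 s (no verdict shown).

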